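Show which key blank goes into which vise

ROBOT

A 7-joint arm with a two-finger parallel gripper is mounted at the origin on the work surface. World frame = base frame: x ahead of the robot, y to its left, z up, the work surface at z = 0. Lengths are in m, angles in degrees, forces in N, time in s.
With the tool pointing down it reaches from about 0.425 to 0.875 m from the base axis. Payload 4.7 kg.
Tool frame: the origin (TCP) lies at the very end of the fingers, on their centre line; the grasp point (between the pads) lies 19 mm behind it; z points along the fingers, x is the direction in which the jaws open and shut, and the axes are right-handed (so a half turn about z gives the same grasp; the last joint's range is limited). The gripper opens to 87 mm and grips with 3 to 60 N. Pads are 19 mm wide; open, the fingers measure 117 mm over their backs; the gripper's body (75 mm by 190 mm) begins 51 mm behind the grasp point.
Start: joints at [66.182, 18.392, -4.016, 83.108, 1.295, 78.541, -3.26], TCP at [0.271, -0.591, 0.223] pointing down, gripper open.
Joint ranges: [-163.93, 163.93], [-17.29, 119.83], [-79.2, 71.16], [3.27, 140.29], [-89.18, 269.18], [5.43, 117.66], [-154.24, 154.24]. Speed limits (degrees/s): [147.25, 147.25, 180, 180, 180, 180, 180].

INTERFACE

Orientations are given as [roll, pitch, yaw] about the fixed x, y, z axes, in that order (R = Rz(yaw) Ry(pitch) Rx(roll)).
In Python, from cell import sensors, vision, env gives the robot as it stands.
- The arm moves only by the shell command python3 -m inch 'ROWS' [OPENING] [FORCE]. ROWS is a JSON object of lists of equal length, an entry for each row: "dp": the shift along the tool's x, y, z in m, a list of three; "turn": the turn about the tool's z in degrees. A call has 1 to 8 rows; each row shifts and turns the commanded pose from where the row before left it, along the tool's axes as they then stand; what a row does not reach is not made up. A row lasts 1/8 s, in which the tool goes at most 62.5 mm and 10.7 degrees, less where a joint would pass 70% of its speed; a pose out of reach is approached as far as the arm can. A call is refused whole if a number of a shift passes 0.0625 or a number of a turn 10.7, either way. A call with a gripper value outside its range is refused whole. OPENING is the closure, from -1 (fully open) to 1 (shut), set as the call begins (- or left out, the last holds). The fingers move at their own pace and stop on an object; FORCE is the grip in N (left out, the last holds). Time passes only in rows, so rows that do not move let the fingers close. It gives the time, the measured TCP pose, the force and the opening at its end, in the units of the state.
- sensors.get_obs(): the state, without advancing time (a new reading comes with each control period).
- vision.read_camera(name): name is "scene" or "side" or "wrist"; returns the picture (400x640x3 uint8, blue, green, red); there is no depth.
- vision.get_calibration(name): a dict with "K" (3x3 intrinsics, pixels), "k1" (the pictures are not rectified: a ray, as slopes to the right and down, at radius r is drawn at 1 + k1 r^2 times it, then the intrinsics apply), "pose" (4x4, takes a point from camera to world coordinates). Camera axes: x right, y down, z forward; pixel columns grow to the right and rows downward; lengths in m; the calibration is good to about 2 mm. A picture is of the moment at which its call begins: read the wrist's pose just before it. get_calibration takes no time and is no camera call; for the wrist camera it gives the pose at the moment of the call.
- env.sign_off(): hands the job in, once; it reports no verdict.
The state is a dict: "time_s": time; "qpos": joint angles; "joint_velocities": joint speeds; "effort": joint torques, N m; "tool_pos": TCP position; "tool_rot": TCP orientation; "force": force on the tool from outside, world axes, zero at the start; "wrist_torque": the same for the moment, N m; "grip_width": finger opening in m.
Only numpy, scipy, OpenCV 4.12 (cv2) and the standard library are available. Lean on these libraries where they do the work, as an engineer would, in place of code of your own. Each camera call takes 0.05 s, during which the arm holds its last target.

TASK

Press the red stop button all the way down so that the key machine is safe, then show the trainee what goes where, pointing straight down with the fingertips two or three centimetres above the thing: first point at the coloured head of the blue key blank in the tray for two seconds, then at the top of the machine's empty vise, and finish there, still pointing at it. Do not touch or move the blanks, the tray, the machine, its vises, the padlock or the brush; pick nothing up, and go low over no other blank and not over the vise that already holds a key.

Things in the scene. Friction and masses are not known exactly. Their poses are not given: they have to be found in the camera images.
- stop (a joint): the red stop button: how far it is pressed down, in m: 0 released, 0.006 fully down; a spring brings it back up, about 5 N holds it fully down; the press counts from 0.0045
- stop_top (a point): centre of the top face of the red stop button (round, 38 mm diameter, facing up, axis vertical); it sits in a black housing on a fixed yellow box 75 x 75 x 45 mm high on the bench
- blank_blue_head (a point): the key blank with the BLUE head: centre of the upper face of its round plastic head. A blank lies flat in a compartment of the tray, is about 78 mm long; head 28 mm diameter, 7 mm thick; brass blade 9 mm wide, 4 mm thick, running from the head along the point's +y; z is up. Loose, 22 g
- blank_red_head (a point): the same point of the key blank with the RED head (a bystander, same size)
- blank_yellow_head (a point): the same point of the key blank with the YELLOW head (a bystander, same size)
- tray: grey tray fixed on the bench, 200 (x) x 105 (y) x 14 mm high, walls 4 mm, floor 4 mm, three compartments side by side along its x, one blank in each; which colour is in which compartment varies; origin at the centre of its underside
- vise_empty_top (a point): the EMPTY vise of the key machine: centre of its top face, over the open slot between its two aluminium jaws. A vise is a steel block with two jaws, 56 (x) x 50 (y) mm, its top 115 mm above the bench, with a black clamp lever at its +y side lower than the top. It is fixed; z is up
- vise_full_top (a point): the other vise of the machine, 110 mm from the empty one, of the same shape, with a brass key clamped in its slot whose round head sticks out to +y: centre of its top. Which of the two places it takes varies
- machine: the grey key-copying machine, fixed: origin on the bench under the midpoint between the two vises, which stand 55 mm to either side along its x. Base 340 (x) x 360 (y, from -320 to +40) x 50 mm; headstock 130 mm high from y -90 back to -310, white hood 195 mm high from y -170 back; cutter wheels up to 135 mm high at y -36 to -96; bearing blocks 120 mm high at x +-115, y -60 to -100
- padlock: brass padlock lying flat, body 45 x 50 x 22 mm, steel shackle to its +y (a bystander, loose)
- brush: hand brush for filings, 170 mm long, wooden handle (a bystander, loose)

How it is judged:
By the outcome, as a careful person would: the job done as asked, in the order asked, and still so for the second after the job is handed in, with the robot touching nothing.
It also fails if it takes over 51 s, if anything falls off the work surface, if the arm or the gripper's body presses on something with over 40 N, if the wrist force passes 120 N, or if a joint passes its speed limit or range.

## Working session

There is one attempt and no reset: what is moved stays moved. The work goes in short steps, Python scripts to look and compute and a shell command to move; the robot and the scene stay as the last step left them, time stands still between calls to the robot, and variables do not carry over. Pictures are saved under pics/ and viewed, and the job is handed in when it is done.

```bash
ls; mkdir -p pics; python3 - <<'E'
from cell import sensors, vision, env
import cv2
for n in("scene","side","wrist"):
    cv2.imwrite(f"pics/{n}0.png",vision.read_camera(n)); c=vision.get_calibration(n); print(n,c)
print(sensors.get_obs())
E
```

```text
pics
scene {'K': array([[409.97708583,   0.        , 316.14445975],
       [  0.        , 409.97708583, 195.75675855],
       [  0.        ,   0.        ,   1.        ]]), 'k1': -0.014735363413284902, 'pose': array([[-0.39108337,  0.68702738, -0.61241095,  1.13899285],
       [ 0.92033165,  0.28716329, -0.265569  ,  0.20922122],
       [-0.00659123, -0.6674808 , -0.74459783,  0.7477269 ],
       [ 0.        ,  0.        ,  0.        ,  1.        ]])}
side {'K': array([[383.9381097 ,   0.        , 312.29650559],
       [  0.        , 383.9381097 , 197.77226903],
       [  0.        ,   0.        ,   1.        ]]), 'k1': -0.0420587814380253, 'pose': array([[-0.86126455, -0.28107956,  0.42334106,  0.29877935],
       [-0.50771577,  0.44127928, -0.7399306 ,  0.55539372],
       [ 0.02116773, -0.85221293, -0.52276673,  0.48567737],
       [ 0.        ,  0.        ,  0.        ,  1.        ]])}
wrist {'K': array([[337.24148838,   0.        , 318.22841904],
       [  0.        , 337.24148838, 203.24576845],
       [  0.        ,   0.        ,   1.        ]]), 'k1': -0.02173791208764797, 'po
[... 242 characters left out ...]
    ]])}
{'time_s': 0.15, 'qpos': array([66.18458426, 18.43305725, -4.01612977, 83.15840735,  1.29537057,
       78.54079508, -3.26058365]), 'joint_velocities': array([-0.0706723 , -0.13397861,  0.02527175, -0.20977765, -0.03576841,
        0.00531041,  0.0469197 ]), 'effort': array([-1.41904529e-04, -4.91795218e+01, -4.04604999e-01, -3.12874997e+01,
       -6.39523217e-02,  4.04837960e-02,  1.16466490e-04]), 'tool_pos': array([ 0.27061016, -0.59053318,  0.22167414]), 'tool_rot': array([ 1.79994840e+02,  8.70199741e-02, -6.53751462e+01]), 'force': array([ 0.3576252 , -0.57591203, -0.18760579]), 'wrist_torque': array([ 0.0033644 , -0.03125647, -0.02070531]), 'grip_width': 0.08721372059885213}
```

View pics/scene0.png

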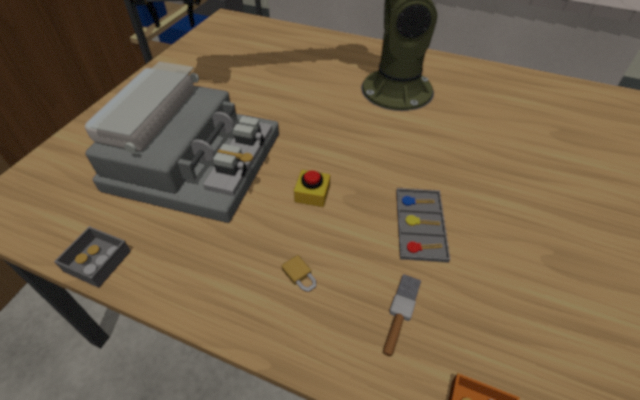

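View pics/side0.png

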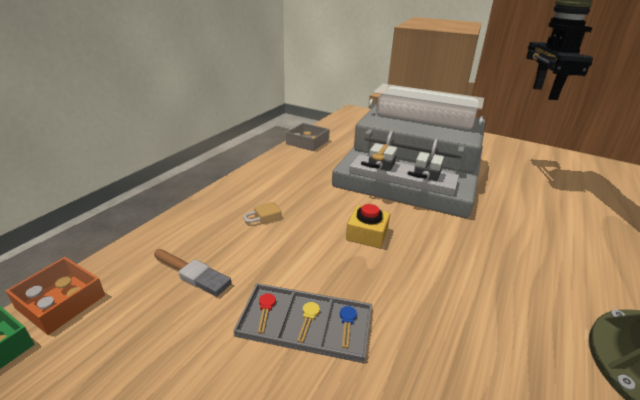

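View pics/wrist0.png

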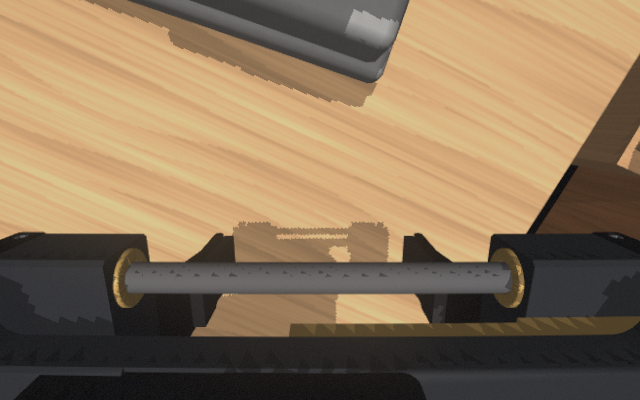

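The scene view shows the machine at upper left, the stop button near (312,180) and the tray near (422,225), with its blanks ordered blue, yellow, red. The side view shows brass at the left vise, near (382,155). I'll zoom in on both vises.

```bash
python3 - <<'E'
import cv2,numpy as np
a=cv2.imread("pics/scene0.png")[90:220,170:340]; b=cv2.imread("pics/side0.png")[110:250,330:500]
a=cv2.resize(a,(800,612),interpolation=cv2.INTER_CUBIC)[:600];b=cv2.resize(b,(728,600),interpolation=cv2.INTER_CUBIC)
cv2.imwrite("pics/za.png",a);cv2.imwrite("pics/zb.png",b)
E
```

```text
(no output)
```

View pics/za.png

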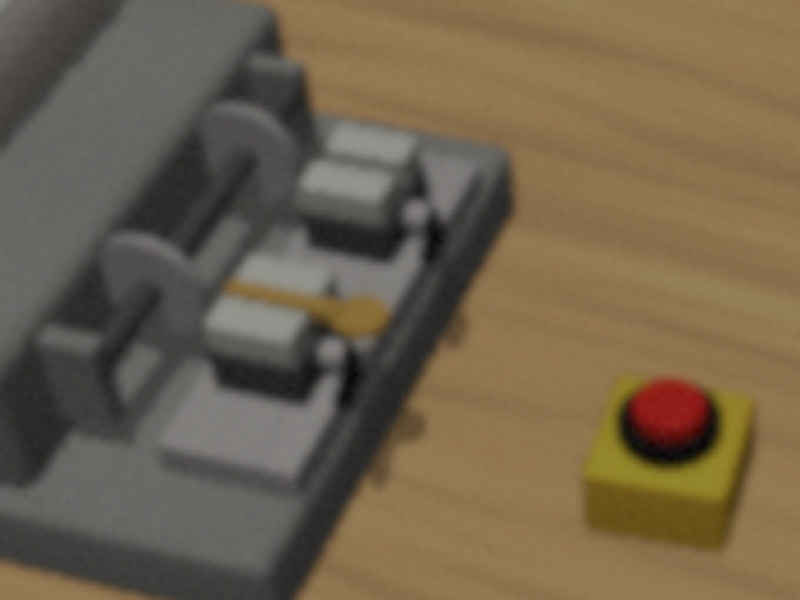

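View pics/zb.png

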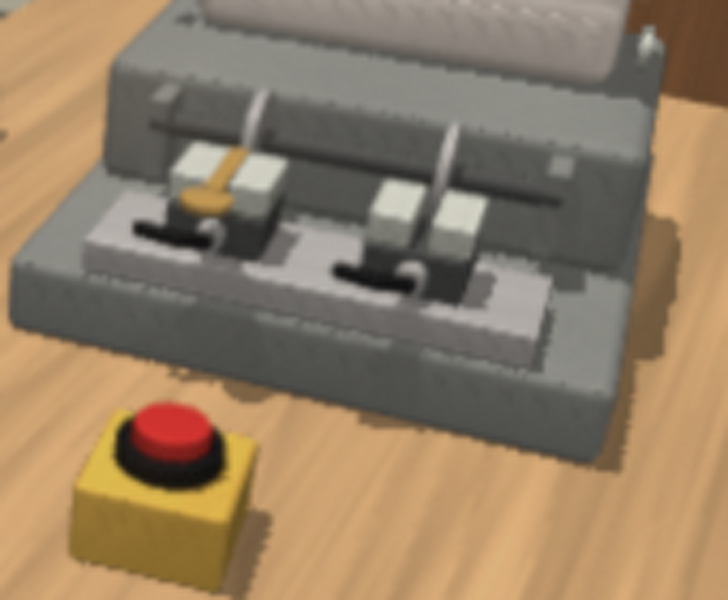

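The brass key is in the vise farther from the robot. The empty one is at zoom (361,168) in the scene view and (429,205) in the side view. Next I'll triangulate it, along with the heads and the button.

```bash
cat > h.py <<'E'
from cell import sensors, vision, env
import cv2,numpy as np
def ray(cal,uv):
    K=cal["K"];d=np.array([(uv[0]-K[0,2])/K[0,0],(uv[1]-K[1,2])/K[1,1]]);s=d.copy()
    for _ in range(20): s=d/(1+cal["k1"]*(s@s))
    v=cal["pose"][:3,:3]@np.array([s[0],s[1],1]);return cal["pose"][:3,3],v/np.linalg.norm(v)
def plane(cal,uv,z):
    o,v=ray(cal,uv);return o+v*(z-o[2])/v[2]
def tri(c1,u1,c2,u2):
    A=np.zeros((3,3));b=np.zeros(3);R=[]
    for c,u in((c1,u1),(c2,u2)):
        o,v=ray(c,u);P=np.eye(3)-np.outer(v,v);A+=P;b+=P@o;R.append((o,P))
    x=np.linalg.solve(A,b);return x,[round(1e3*np.linalg.norm(P@(x-o)),1) for o,P in R]
def blob(im,lo,hi,roi=None):
    m=cv2.inRange(cv2.cvtColor(im,cv2.COLOR_BGR2HSV),lo,hi)
    n,l,s,c=cv2.connectedComponentsWithStats(m)
    return [(c[i].round(2),s[i].tolist()) for i in range(1,n) if s[i][4]>25]
E
python3 - <<'E'
from h import *
np.set_printoptions(precision=4,suppress=True)
S=vision.get_calibration("scene");D=vision.get_calibration("side")
a=cv2.imread("pics/scene0.png");b=cv2.imread("pics/side0.png")
for n,lo,hi in(("blue",(105,150,60),(125,255,255)),("red",(0,190,110),(6,255,255)),("yellow",(24,170,90),(32,255,255))):
    print(n); print(blob(a,lo,hi));print(blob(b,lo,hi))
print(tri(S,(246.7,125.7),D,(430.2,157.8)),plane(S,(246.7,125.7),.115),plane(D,(430.2,157.8),.115))
E
```

```text
blue
[(array([198.34,  17.94]), [194, 14, 13, 11, 79]), (array([181.96,  25.17]), [170, 16, 21, 17, 180]), (array([407.9 , 200.45]), [403, 197, 11, 8, 73])]
[(array([347.77, 313.91]), [340, 307, 16, 16, 196])]
red
[(array([311.74, 176.05]), [305, 171, 15, 11, 125]), (array([413.67, 246.96]), [408, 243, 13, 9, 92])]
[(array([369.55, 210.42]), [361, 205, 18, 12, 172]), (array([266.75, 301.07]), [260, 294, 15, 16, 174])]
yellow
[(array([312.08, 186.33]), [295, 171, 34, 25, 321]), (array([412.2, 220.3]), [407, 217, 12, 8, 70])]
[]
(array([ 0.4636, -0.2701,  0.1097]), [np.float64(2.0), np.float64(2.0)]) [ 0.4718 -0.264   0.115 ] [ 0.4611 -0.2627  0.115 ]
```

```bash
python3 - <<'E'
from h import *
np.set_printoptions(precision=4,suppress=True)
S=vision.get_calibration("scene");D=vision.get_calibration("side")
for n,u,v,z in(("stop",(311.9,175.8),(370,209),.065),("blue",(407.9,200.4),(347.8,313.9),.011),("red",(413.7,247),(266.7,301.1),.011)):
    print(n,tri(S,u,D,v),plane(S,u,z),plane(D,v,z))
# machine yaw from vises: full top in side zoom/scene zoom
f=lambda x,y:(170+x*.2125,90+y*.2124)
g=lambda x,y:(330+x*.2335,110+y*.2333)
print(plane(S,f(270,303),.115),plane(D,g(228,172),.115))
for p in((335,125),(418,138),(390,208),(300,200)):print(plane(S,f(*p),.115))
for p in((382,180),(487,197),(478,233),(370,212)):print(plane(D,g(*p),.115))
# stop box bottom corners / button
E
```

```text
stop (array([ 0.5209, -0.0692,  0.0622]), [np.float64(0.1), np.float64(0.1)]) [ 0.5236 -0.068   0.065 ] [ 0.5194 -0.0653  0.065 ]
blue (array([0.4576, 0.1538, 0.006 ]), [np.float64(0.2), np.float64(0.2)]) [0.4623 0.1543 0.011 ] [0.4558 0.1578 0.011 ]
red (array([0.5847, 0.1997, 0.0058]), [np.float64(0.2), np.float64(0.2)]) [0.5888 0.2    0.011 ] [0.5816 0.2034 0.011 ]
[ 0.5799 -0.2534  0.115 ] [ 0.5671 -0.2426  0.115 ]
[ 0.4451 -0.295   0.115 ]
[ 0.438  -0.2486  0.115 ]
[ 0.4944 -0.2343  0.115 ]
[ 0.5065 -0.2801  0.115 ]
[ 0.492  -0.2798  0.115 ]
[ 0.4372 -0.2902  0.115 ]
[ 0.4302 -0.2434  0.115 ]
[ 0.4852 -0.2366  0.115 ]
```

```bash
python3 -m inch '{"dp":[[0,0,-0.014],[0,0,-0.014],[0,0,-0.014],[0,0,-0.014],[0,0,-0.014],[0,0,-0.014],[0,0,-0.014],[0,0,-0.014]],"turn":[-8.17,-8.17,-8.17,-8.17,-8.17,-8.17,-8.17,-8.17]}' 1 20
```

```text
time_s: 1.15
tool_pos: [0.2707, -0.5908, 0.3346]
tool_rot: [-180.0, 0.0, 0.3]
force: [-0.5, 0.3, -0.2]
grip_width: 0.0149
```

```bash
python3 -m inch '{"dp":[[0.016,-0.015,0],[0.031,-0.030,0],[0.031,-0.030,0],[0.031,-0.030,0],[0.031,-0.030,0],[0.031,-0.030,0],[0.025,-0.025,0],[0.01,-0.01,0]],"turn":[0,0,0,0,0,0,0,0]}' && python3 - <<'E'
from h import *
np.set_printoptions(precision=4,suppress=True)
print(vision.get_calibration("wrist")["pose"],sensors.get_obs()["tool_pos"])
im=vision.read_camera("wrist");cv2.imwrite("pics/w1.png",im)
import pickle;pickle.dump(vision.get_calibration("wrist"),open("w1.pkl","wb"))
E
```

```text
time_s: 2.15
tool_pos: [0.4792, -0.3869, 0.3338]
tool_rot: [-179.9, 0.0, 0.2]
force: [-0.6, -0.5, -0.4]
grip_width: 0.0004
[[ 1.      0.0035  0.0014  0.4787]
 [ 0.0037 -0.9676 -0.2524 -0.3182]
 [ 0.0004  0.2524 -0.9676  0.4957]
 [ 0.      0.      0.      1.    ]] [ 0.4792 -0.3869  0.3338]
```

View pics/w1.png

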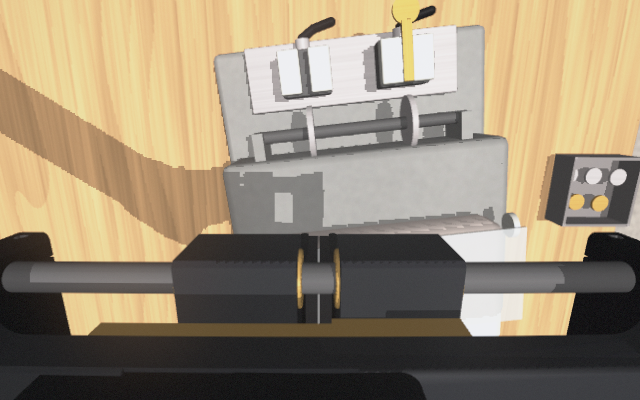

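The wrist view shows the empty vise near (305,71) and the vise holding the brass key near (405,58).

```bash
python3 - <<'E'
import cv2
a=cv2.imread("pics/w1.png")[20:120,260:380]
cv2.imwrite("pics/zw1.png",cv2.resize(a,(720,600),interpolation=cv2.INTER_CUBIC))
E
```

```text
(no output)
```

View pics/zw1.png

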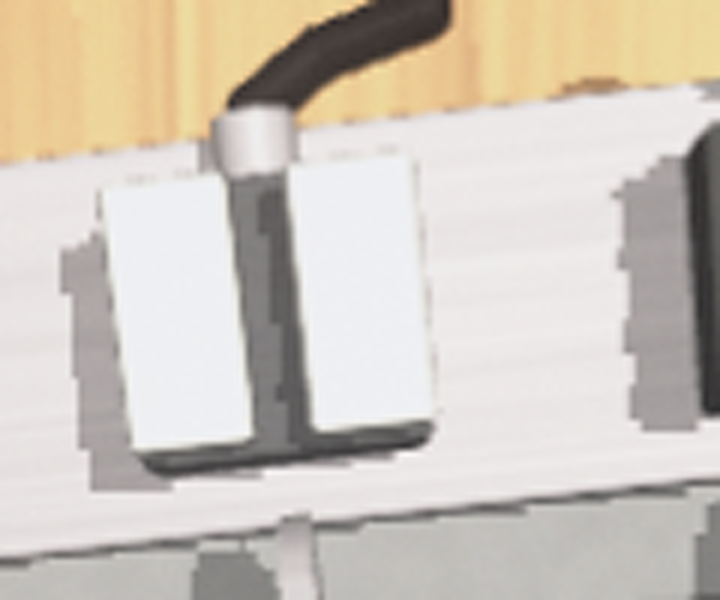

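```bash
python3 - <<'E'
from h import *
import pickle
np.set_printoptions(precision=4,suppress=True)
W=pickle.load(open("w1.pkl","rb"))
P=[plane(W,(260+x/6,20+y/6),.115) for x,y in((103,188),(412,155),(435,428),(135,450))]
print(np.array(P),np.mean(P,0),plane(W,(405,58),.115))
E
```

```text
[[ 0.4361 -0.2528  0.115 ]
 [ 0.49   -0.2473  0.115 ]
 [ 0.4946 -0.2927  0.115 ]
 [ 0.4408 -0.2967  0.115 ]] [ 0.4654 -0.2724  0.115 ] [ 0.5706 -0.2586  0.115 ]
```

```bash
python3 -m inch '{"dp":[[0.003,-0.016,0.005],[0.006,-0.030,0.005],[0.006,-0.035,0.005],[0.006,-0.035,0.005],[0.006,-0.035,0.005],[0.006,-0.030,0.005],[0.006,-0.020,0.005],[0.003,-0.01,0.005]],"turn":[0,0,0,0,0,0,0,0]}' && python3 - <<'E'
from h import *
import pickle
np.set_printoptions(precision=4,suppress=True)
W=vision.get_calibration("wrist");im=vision.read_camera("wrist");cv2.imwrite("pics/w2.png",im)
pickle.dump(W,open("w2.pkl","wb"));print(W["pose"][:3,3])
for u,s in blob(im,(0,150,90),(8,255,255)):print(u,s,plane(W,u,.065))
E
```

```text
time_s: 3.2
tool_pos: [0.5184, -0.1794, 0.2941]
tool_rot: [180.0, 0.0, -0.1]
force: [0.2, -1.4, 0.3]
grip_width: 0.0002
[ 0.5182 -0.1105  0.4558]
[320.72  76.  ] [304, 58, 34, 37, 967] [ 0.521  -0.0695  0.065 ]
```

View pics/w2.png

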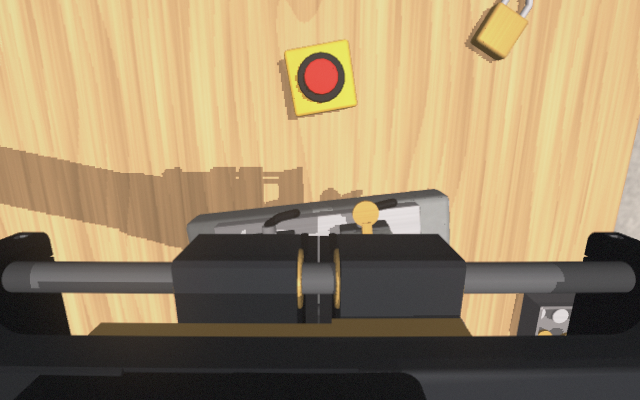

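The wrist view shows the red button centred at (321,76), which gives (0.521, -0.069) and agrees with triangulation. I'll move over it and down.

```bash
python3 -m inch '{"dp":[[0.0026,-0.020,0.01],[0,-0.035,0.03],[0,-0.035,0.03],[0,-0.015,0.03],[0,-0.005,0.03],[0,0,0.03],[0,0,0.02],[0,0,0.01]],"turn":[0,0,0,0,0,0,0,0]}'
```

```text
time_s: 4.25
tool_pos: [0.5205, -0.0698, 0.103]
tool_rot: [-180.0, 0.1, -0.1]
force: [0.1, 0.8, 0.4]
grip_width: 0.0004
```

```bash
python3 -m inch '{"dp":[[0,0,0.01],[0,0,0.01],[0,0,0.005],[0,0,0.002],[0,0,0.002],[0,0,0]],"turn":[0,0,0,0,0,0]}'; python3 -m inch '{"dp":[[0,0,0.003],[0,0,0.003],[0,0,0]],"turn":[0,0,0]}'
```

```text
time_s: 5.0
tool_pos: [0.5217, -0.07, 0.0757]
tool_rot: [180.0, -0.0, -0.0]
force: [0.4, 0.1, -1.3]
grip_width: 0.0004
time_s: 5.38
tool_pos: [0.5213, -0.07, 0.0692]
tool_rot: [-180.0, 0.0, -0.0]
force: [-0.2, -0.2, -0.2]
grip_width: 0.0004
```

```bash
python3 -m inch '{"dp":[[0,0,0.002],[0,0,0.002],[0,0,0]],"turn":[0,0,0]}'; python3 -m inch '{"dp":[[0,0,0.002],[0,0,0.002],[0,0,0]],"turn":[0,0,0]}'
```

```text
time_s: 5.75
tool_pos: [0.5217, -0.0699, 0.0657]
tool_rot: [180.0, -0.0, -0.0]
force: [-1.4, -0.5, 2.8]
grip_width: 0.0005
time_s: 6.12
tool_pos: [0.5217, -0.07, 0.0617]
tool_rot: [180.0, -0.0, -0.0]
force: [-0.4, 0.6, 4.6]
grip_width: 0.0005
```

```bash
python3 -m inch '{"dp":[[0,0,0.001],[0,0,0.001],[0,0,0],[0,0,0]],"turn":[0,0,0,0]}'; python3 -m inch '{"dp":[[0,0,0.001],[0,0,0],[0,0,0]],"turn":[0,0,0]}'
```

```text
time_s: 6.62
tool_pos: [0.5218, -0.07, 0.0613]
tool_rot: [179.9, -0.0, -0.0]
force: [-5.6, 0.3, 15.4]
grip_width: 0.0005
time_s: 7.0
tool_pos: [0.5218, -0.07, 0.0611]
tool_rot: [179.9, 0.0, -0.0]
force: [-7.4, 0.8, 21.2]
grip_width: 0.0005
```

The force rose to 21 N with the tool stalled at 0.061, so the button is fully down. I'll lift, then look at the blanks.

```bash
python3 -m inch '{"dp":[[0,0,-0.005],[0,0,-0.025],[0,0,-0.04],[-0.01,-0.02,-0.04],[-0.02,-0.035,-0.03],[-0.02,-0.035,-0.01],[-0.01,-0.03,0],[-0.002,-0.01,0]],"turn":[0,0,0,0,0,0,0,0]}' && python3 -m inch '{"dp":[[0,0,0],[0,0,0]],"turn":[0,0]}' && python3 - <<'E'
from h import *
np.set_printoptions(precision=4,suppress=True)
W=vision.get_calibration("wrist");im=vision.read_camera("wrist");cv2.imwrite("pics/w3.png",im)
print(W["pose"][:3,3])
for u,s in blob(im,(105,150,60),(125,255,255)):print(u,s,plane(W,u,.011))
E
```

```text
time_s: 8.0
tool_pos: [0.459, 0.0616, 0.2084]
tool_rot: [180.0, -0.0, 0.2]
force: [0.4, 0.1, -0.1]
grip_width: 0.0005
time_s: 8.25
tool_pos: [0.4599, 0.0585, 0.2081]
tool_rot: [180.0, 0.0, -0.1]
force: [0.1, -0.6, -0.5]
grip_width: 0.0003
[0.4598 0.1274 0.3698]
[315.72  88.39] [303, 72, 27, 32, 605] [0.4573 0.1533 0.011 ]
```

View pics/w3.png

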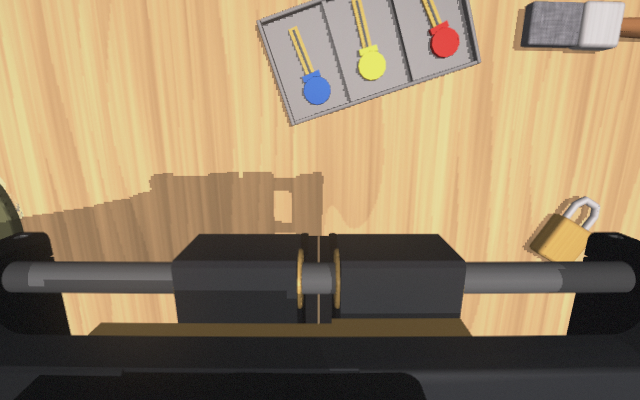

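The wrist view shows the blue disc at (317,90), with yellow and red to its right. The head is at about (0.458, 0.1525). I'll move over it while still high, then go down to z ≈ 0.036.

```bash
python3 -m inch '{"dp":[[-0.0015,-0.020,0],[0,-0.035,0],[0,-0.0285,0.01],[0,-0.010,0.03],[0,0,0.04],[0,0,0.04],[0,0,0.03],[0,0,0.015]],"turn":[0,0,0,0,0,0,0,0]}'; python3 -m inch '{"dp":[[0,0,0.006],[0,0,0.001],[0,0,0]],"turn":[0,0,0]}'; python3 - <<'E'
from h import *
for n in("scene","side"): cv2.imwrite(f"pics/{n}1.png",vision.read_camera(n))
a=cv2.imread("pics/scene1.png")[130:260,320:490];b=cv2.imread("pics/side1.png")[220:370,230:400]
cv2.imwrite("pics/z1.png",np.hstack([cv2.resize(a,(400,306)),cv2.resize(b,(400,353))[:306]]))
print(sensors.get_obs()["tool_pos"])
E
```

```text
time_s: 9.3
tool_pos: [0.4574, 0.1524, 0.0416]
tool_rot: [180.0, 0.2, -0.1]
force: [0.5, 0.9, 0.2]
grip_width: 0.0004
time_s: 9.68
tool_pos: [0.459, 0.1537, 0.0374]
tool_rot: [-180.0, -0.1, -0.0]
force: [0.4, -0.3, -0.3]
grip_width: 0.0003
[0.45881516 0.15364108 0.03735612]
```

View pics/z1.png

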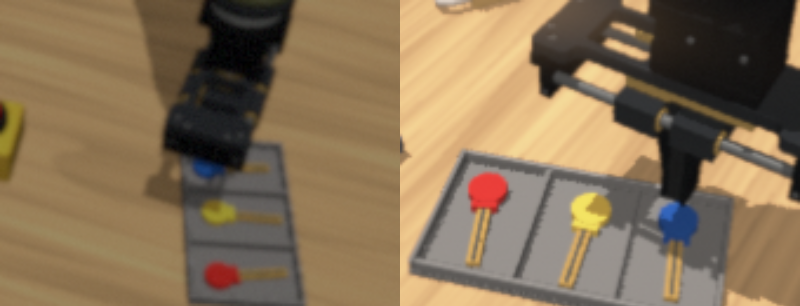

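The side view shows the fingertips over the blue head, clear of it. I'll hold for about 3 s.

```bash
R='no'; python3 -m inch '{"dp":[[-0.0005,0.001,0.001],[0,0,0],[0,0,0],[0,0,0],[0,0,0],[0,0,0],[0,0,0],[0,0,0]],"turn":[0,0,0,0,0,0,0,0]}'; python3 -m inch '{"dp":[[0,0,0],[0,0,0],[0,0,0],[0,0,0],[0,0,0],[0,0,0],[0,0,0],[0,0,0]],"turn":[0,0,0,0,0,0,0,0]}'; python3 -m inch '{"dp":[[0,0,0],[0,0,0],[0,0,0],[0,0,0],[0,0,0],[0,0,0],[0,0,0],[0,0,0]],"turn":[0,0,0,0,0,0,0,0]}'
```

```text
time_s: 10.78
tool_pos: [0.4576, 0.1525, 0.0355]
tool_rot: [180.0, -0.0, -0.0]
force: [0.0, 0.3, 0.3]
grip_width: 0.0
time_s: 11.78
tool_pos: [0.4576, 0.1525, 0.0355]
tool_rot: [180.0, 0.0, -0.0]
force: [-0.0, 0.6, -0.9]
grip_width: 0.0005
time_s: 12.78
tool_pos: [0.4576, 0.1525, 0.0355]
tool_rot: [180.0, 0.0, -0.0]
force: [0.3, 0.1, 0.5]
grip_width: 0.0002
```

```bash
python3 -m inch '{"dp":[[0,0,-0.015],[0,0,-0.035],[0,0,-0.045],[0.002,0.01,-0.045],[0.003,0.03,-0.045],[0.003,0.045,-0.045],[0,0.05,-0.025],[0,0.05,-0.01]],"turn":[0,0,0,0,0,0,0,0]}'; python3 -m inch '{"dp":[[0,0.05,0],[0,0.05,0],[0,0.05,0],[0,0.05,0],[0,0.05,0],[0,0.035,0],[0,0.018,0],[0,0,0]],"turn":[0,0,0,0,0,0,0,0]}'; python3 -m inch '{"dp":[[0,0,0],[0,0,0]],"turn":[0,0]}'; python3 - <<'E'
from h import *
import pickle
np.set_printoptions(precision=4,suppress=True)
W=vision.get_calibration("wrist");im=vision.read_camera("wrist")
pickle.dump(W,open("w4.pkl","wb"));print(W["pose"][:3,3],sensors.get_obs()["tool_pos"])
cv2.imwrite("pics/w4.png",im)
E
```

```text
time_s: 13.78
tool_pos: [0.4662, -0.0326, 0.303]
tool_rot: [179.9, -0.3, 0.0]
force: [1.2, -0.1, -0.8]
grip_width: 0.0007
time_s: 14.78
tool_pos: [0.4653, -0.3348, 0.2999]
tool_rot: [-180.0, -0.0, -0.1]
force: [-0.1, -0.4, -0.9]
grip_width: 0.0004
time_s: 15.02
tool_pos: [0.4661, -0.3328, 0.3002]
tool_rot: [180.0, -0.0, 0.1]
force: [-0.1, 0.0, 0.3]
grip_width: 0.0008
[ 0.4655 -0.2639  0.4619] [ 0.4659 -0.3331  0.3001]
```

View pics/w4.png

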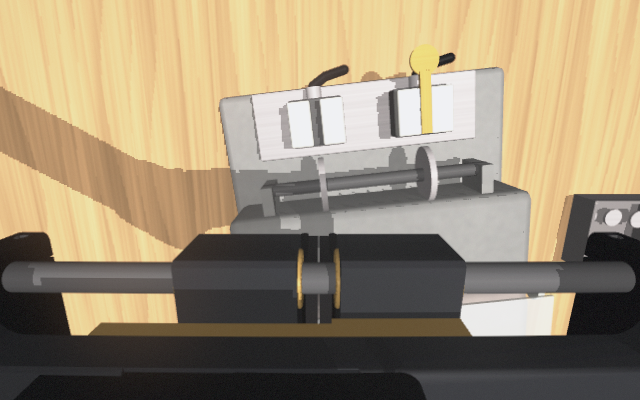

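```bash
python3 - <<'E'
from h import *
import pickle
np.set_printoptions(precision=4,suppress=True)
W=pickle.load(open("w4.pkl","rb"))
im=cv2.imread("pics/w4.png");r=im[85:155,275:355]
m=(r.min(2)>228).astype(np.uint8)
n,l,s,c=cv2.connectedComponentsWithStats(m,connectivity=4)
pts=[]
for i in range(1,n):
    if s[i][4]>250: print(s[i],c[i]);pts.append((l==i))
ys,xs=np.nonzero(np.logical_or.reduce(pts))
q=cv2.minAreaRect(np.c_[xs,ys].astype(np.float32));B=cv2.boxPoints(q)+[275,85]
P=np.array([plane(W,b,.115) for b in B]);print(B,P,P.mean(0))
cv2.imwrite("pics/zw4.png",cv2.resize(r,(640,560),interpolation=cv2.INTER_CUBIC))
E
```

```text
[  46    0   34   59 1569] [62.2868 27.3142]
[  0   6  27  19 271] [11.1328 12.7232]
[ 12  16  26  46 921] [24.9794 38.6298]
[[273.2317  93.0854]
 [353.9024  84.122 ]
 [360.0732 139.6585]
 [279.4024 148.622 ]] [[ 0.4216 -0.2434  0.115 ]
 [ 0.5006 -0.2348  0.115 ]
 [ 0.5084 -0.2883  0.115 ]
 [ 0.4263 -0.2975  0.115 ]] [ 0.4642 -0.266   0.115 ]
```

View pics/zw4.png

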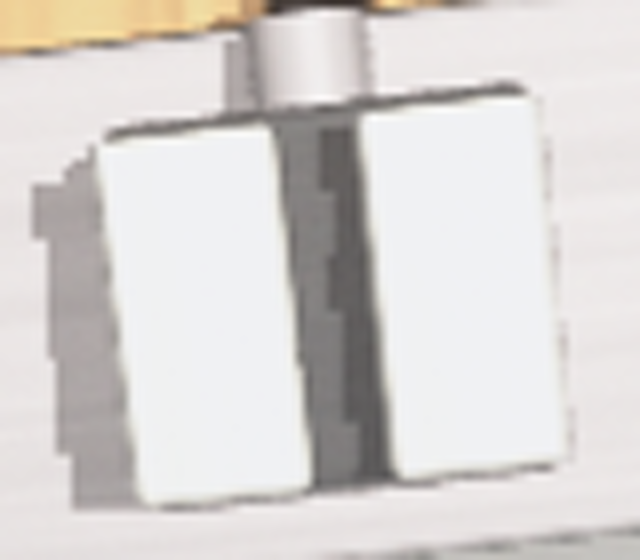

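```bash
python3 - <<'E'
from h import *
import pickle
np.set_printoptions(precision=4,suppress=True)
W=pickle.load(open("w4.pkl","rb"))
P=np.array([plane(W,(275+x/8,85+y/8),.115) for x,y in((97,145),(535,95),(565,465),(145,503))]);print(P,P.mean(0))
E
```

```text
[[ 0.4351 -0.2529  0.115 ]
 [ 0.4891 -0.2468  0.115 ]
 [ 0.4938 -0.2918  0.115 ]
 [ 0.4403 -0.2968  0.115 ]] [ 0.4646 -0.2721  0.115 ]
```

```bash
python3 -m inch '{"dp":[[-0.0008,-0.015,0],[0,-0.0275,0],[0,-0.015,0.01],[0,-0.005,0.03],[0,0,0.04],[0,0,0.03],[0,0,0.02],[0,0,0.010]],"turn":[0,0,0,0,0,0,0,0]}'; python3 -m inch '{"dp":[[0,0,0.010],[0,0,0.005],[0,0,0.004],[0,0,0],[0,0,0]],"turn":[0,0,0,0,0]}'; python3 - <<'E'
from h import *
for n in("scene","side"): cv2.imwrite(f"pics/{n}2.png",vision.read_camera(n))
a=cv2.imread("pics/scene2.png")[60:230,170:340];b=cv2.imread("pics/side2.png")[50:220,330:500]
cv2.imwrite("pics/z2.png",np.hstack([cv2.resize(a,(400,400)),cv2.resize(b,(400,400))]))
print(sensors.get_obs()["tool_pos"])
E
```

```text
time_s: 16.08
tool_pos: [0.4639, -0.2707, 0.1581]
tool_rot: [-179.9, 0.1, 0.0]
force: [0.4, 1.1, -0.0]
grip_width: 0.0006
time_s: 16.7
tool_pos: [0.4649, -0.2723, 0.1411]
tool_rot: [180.0, -0.0, -0.0]
force: [0.5, -0.8, -1.0]
grip_width: 0.0007
[ 0.46485907 -0.27226354  0.14106159]
```

View pics/z2.png

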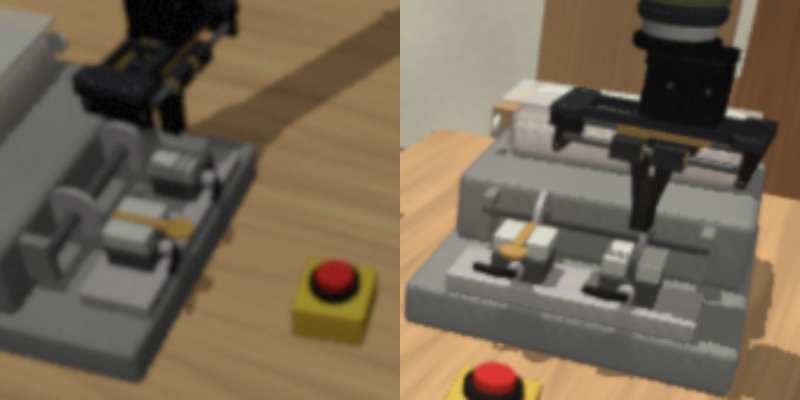

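Both views show the closed fingertips above the empty vise with a clear gap. I'll hold still for a second, then hand in.

```bash
python3 -m inch '{"dp":[[0,-0.001,0.001],[0,0,0],[0,0,0],[0,0,0],[0,0,0],[0,0,0],[0,0,0],[0,0,0]],"turn":[0,0,0,0,0,0,0,0]}'; python3 -m inch '{"dp":[[0,0,0],[0,0,0],[0,0,0],[0,0,0],[0,0,0],[0,0,0],[0,0,0],[0,0,0]],"turn":[0,0,0,0,0,0,0,0]}'; python3 -c "
from cell import env;print(env.sign_off())"
```

```text
time_s: 17.8
tool_pos: [0.4646, -0.2711, 0.1397]
tool_rot: [180.0, 0.0, -0.0]
force: [-0.0, 0.3, -0.2]
grip_width: 0.0004
time_s: 18.8
tool_pos: [0.4647, -0.2711, 0.1397]
tool_rot: [180.0, 0.0, -0.0]
force: [-0.7, 0.4, -0.0]
grip_width: 0.0004
the job is handed in; nothing more can be done
None
```

The job is done and was handed in at 18.8 s of the 51 s allowed; signing off reports no verdict.

- **Stop button:** I pressed it with the closed fingers from about z 0.067 to 0.061. It stopped moving there and the force rose to about 21 N, so it was fully down.
- **Blue key blank:** I pointed straight down about 25 mm above the blue head for about 3 s. The side view showed the fingertips over it and not touching.
- **Empty vise:** I finished about 25 mm above the top of the vise nearer the robot and was still pointing there at hand-in. The force reading was near zero, and the scene and side views both showed a clear gap.

**Camera disagreement:** the three cameras disagreed by a few millimetres. For the vise's y position, the wrist camera gave -0.272 twice, triangulation gave -0.270, and casting onto the known top height from the two fixed cameras gave about -0.263. I used -0.271, so the point may be off by a few millimetres along y.

I took no final picture of the tray, padlock or brush. The only contact I felt was on the button, and the arm travelled high between stops.

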